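Fetch the pipe piece from behind the bottles for weighing

ROBOT

A 6-joint arm with a two-finger parallel gripper is mounted at the origin on the work surface. World frame = base frame: x ahead of the robot, y to its left, z up, the work surface at z = 0. Lengths are in m, angles in degrees, forces in N, time in s.
With the tool pointing down it reaches from about 0.3 to 0.75 m from the base axis. Payload 8.5 kg.
Tool frame: the origin (TCP) lies between the finger pads; the fingertips stand 25 mm ahead of it and the grasp point (between the pads) lies 6 mm ahead of it; x points along the fingers, y is the direction in which the jaws open and shut, and the axes are right-handed (so a half turn about x gives the same grasp; the last joint's range is limited). The gripper opens to 85 mm and grips with 20 to 120 N. Pads are 22 mm wide; open, the fingers measure 114 mm over their backs; the gripper's body (76 mm by 85 mm) begins 54 mm behind the grasp point. The pads swing forward as they close: fully open they stand 13 mm farther back than shut.
Start: joints at [-75.877, 21.807, 74.336, -0, 83.858, -12.336], TCP at [0.245, -0.492, 0.256] pointing down, gripper open.
Joint ranges: [-178.18, 178.18], [-50.72, 133.34], [12.68, 142.11], [-81.47, 261.47], [9.98, 163.14], [-165.26, 165.26]. Speed limits (degrees/s): [136.94, 136.94, 180, 180, 180, 180].

INTERFACE

Orientations are given as a 3x3 rotation matrix whose columns are the frame's x, y, z axes.
In Python, from rig import sensors, get_image, workorder gives the robot as it stands.
- The arm moves only by the tool arm_command, never from a script. Its argument "plan" is a list that holds one entry, the list of rows, each a list of 6 numbers: the shift along the tool's x, y, z in units of 25 mm (1.0 is 25 mm), then the turn, a rotation vector about the tool's x, y, z in units of 6 degrees (1.0 is 6 degrees). In form: [[[dx, dy, dz, ax, ay, az], ...]]. A call has 1 to 10 rows; each row is the pose to reach, as a shift and turn from the pose commanded when the call began, along the tool's axes at that moment; what a row does not reach only later rows make up. A row lasts 1/10 s, in which the tool goes at most 50 mm and 8.59 degrees, less where a joint would pass 70% of its speed; a pose out of reach is approached as far as the arm can. A call with a gripper value outside its range is refused whole. "jaw" is the closure, from 0 (fully open) to 1 (shut), set as the call begins (left out, the last holds). The fingers move at their own pace and stop on an object; "newtons" is the grip in N (left out, the last holds). Time passes only in rows, so rows that repeat a pose let the fingers close. It gives the time, the measured TCP pose, the force and the opening at its end, in the units of the state.
- sensors.observe(): the state, without advancing time (a new reading comes with each control period).
- get_image(name): name is "side" or "top"; returns a dict with "img" (420x560x3 uint8, red, green, blue), "fx", "fy", "cx", "cy" (pixels), "T" (4x4, takes a point from camera to world coordinates). Camera axes: x right, y up, looking along -z (the intrinsics and any distortion apply to the point x, -y, -z); pixel columns grow to the right and rows downward; lengths in m; the calibration is good to about 2 mm. A picture is of the moment at which its call begins. There is no depth.
- workorder.close_job(): hands the job in, once; it reports no verdict.
The state is a dict: "time_s": time; "q": joint angles; "qvel": joint speeds; "joint_efforts": joint torques, N m; "position": TCP position; "tool_rot": TCP orientation; "ft_force": force on the tool from outside, world axes, zero at the start; "wrist_torque": the same for the moment, N m; "grip_width": finger opening in m.
Only numpy, scipy, OpenCV 4.12 (cv2) and the standard library are available. Lean on these libraries where they do the work, as an engineer would, in place of code of your own. Each camera call takes 0.05 s, during which the arm holds its last target. There are 200 camera calls.

TASK

The flanged steel pipe piece at the back of the white stand must be weighed, but the three capped glass vessels around it are in the way: first park all three upright on the aluminium tray, then stand the pipe piece upright on the middle of the balance pan and leave it there. Then put every vessel back upright on the very mark of the stand where it stood at the start. Set each thing down gently without dropping it, knock nothing over, and leave the beaker and the clamp ring in front of the stand where they are.

Things in the scene. Friction and masses are not known exactly. Their poses are not given: they have to be found in the camera images.
- bottle_center (a point): round amber glass bottle, straight body 56 mm across and 78 mm tall, sloping shoulder to 92 mm, then a 32 mm neck and a red screw cap 40 mm across and 24 mm tall; 125 mm tall over all, 0.18 to 0.29 kg. The point is on its upright axis half-way up (62 mm above its foot), z up. The caps of the three vessels are alike; the cap's middle is 12 mm below the top and is the handy place to grip.
- square_center (a point): square amber glass bottle, body 56 x 56 mm and 68 mm tall, sloping shoulder to 80 mm, then a 32 mm neck and a red screw cap 40 mm across and 24 mm tall; 112 mm tall over all, 0.18 to 0.29 kg. The point is on its upright axis half-way up (56 mm above its foot), z up. The caps of the three vessels are alike; the cap's middle is 12 mm below the top and is the handy place to grip.
- flask_center (a point): conical amber glass flask, 66 mm across at the foot narrowing steadily to 32 mm at 82 mm height, then a 32 mm neck and a red screw cap 40 mm across and 24 mm tall; 118 mm tall over all, 0.18 to 0.29 kg. The point is on its upright axis half-way up (59 mm above its foot), z up. The caps of the three vessels are alike; the cap's middle is 12 mm below the top and is the handy place to grip.
- pipe_center (a point): short stainless pipe piece with one flange, standing on the flange, 70 mm tall, 0.24 to 0.39 kg: flange 50 mm across (the lowest 9 mm, tapering), straight plain tube above it 38 mm across up to the top, dark bore seen at the top. The point is on its axis half-way up, z up.
- stand_spot (a point): White stand fixed on the bench: plate 8 mm thick, 155 x 210 mm, its 55 mm high back plate starts 39 mm behind the point. Point: on the plate's top at the centre of the pipe piece's mark; x towards the back plate, y to the robot's left. Black 60 mm marks, the vessels' places: (-62, 0), (-5, 64), (-5, -64) mm in x, y; each vessel starts within a few mm of one; which is where changes.
- tray_in (a point): flat aluminium tray for parking things, fixed on the bench left or right of the stand, outside 290 x 160 mm, rim 14 mm above the bench, walls 4 mm. The point is the centre of its inner floor (4 mm above the bench); x along its length, y across, z up.
- pan (a point): laboratory balance, fixed, white housing 240 x 180 x 50 mm, on the other side of the stand; its round steel pan is 120 mm across and does not yield. The point is the centre of the pan's upper face, 68 mm above the bench; z up.
- beaker_rim (a point): empty clear glass beaker, loose, 52 mm across and 60 mm tall, standing between the stand and the robot: a bystander. The point is the centre of its mouth.
- clamp: loose steel clamp ring lying flat, 64 mm outside, 48 mm inside, 14 mm thick, between the stand and the robot: a bystander. Origin at the centre of its underside.
Not all that is in view belongs to the job. Leave any purple look-alike of the part that bears pipe_center alone.

How it is judged:
By the outcome, as a careful person would: the job done as asked, in the order asked, and still so for the second after the job is handed in, with the robot touching nothing.
It also fails if it takes over 136 s, if anything falls off the work surface, if the arm or the gripper's body presses on something with over 40 N, if the wrist force passes 120 N, or if a joint passes its speed limit or range.

## Working session

There is one attempt and no reset: what is moved stays moved. The work goes in short steps, Python scripts to look and compute and a tool call to move; the robot and the scene stay as the last step left them, time stands still between calls to the robot, and variables do not carry over. Pictures are saved under pics/ and viewed, about 12 in all and at most 16, crops included, and the job is handed in when it is done.

Besides the shell and the picture viewer there is one more tool, called after "Request:" as name(argument=value, ...) on one line, values as JSON. arm_command: Moves the arm, as the interface text tells. Its arguments: {"type":"object","properties":{"plan":{"type":"array","items":{"type":"array","items":{"type":"array","items":{"type":"number"}}}},"jaw":{"type":"number"},"newtons":{"type":"number"}},"required":["plan"]}

```bash
ls; mkdir -p pics; python3 - <<'E'
from rig import sensors,get_image
import cv2,numpy as np
print(sensors.observe())
for n in("side","top"):
    d=get_image(n);cv2.imwrite(f"pics/{n}0.png",d["img"][:,:,::-1])
    print(n,[d[k] for k in("fx","fy","cx","cy")],d["T"],[k for k in d])
E
```

```text
pics
{'time_s': 0.0, 'q': array([-7.58770189e+01,  2.18431104e+01,  7.43863953e+01, -1.21495624e-03,
        8.38573133e+01, -1.23357396e+01]), 'qvel': array([-0.04644346, -0.13437645, -0.04441954,  0.01541524, -0.06277825,
       -0.18099592]), 'joint_efforts': array([ 7.83515097e-04, -4.48460340e+01, -2.31277496e+01, -1.34207721e-04,
        4.75053574e-03,  1.26154340e-06]), 'position': array([ 0.24498277, -0.49213485,  0.25568221]), 'tool_rot': array([[-3.90179155e-04,  4.45554690e-01, -8.95254638e-01],
       [ 1.46433027e-03, -8.95253491e-01, -4.45554758e-01],
       [-9.99998852e-01, -1.48479464e-03, -3.03129968e-04]]), 'ft_force': array([-0.12118633,  0.4975064 , -0.10889319]), 'wrist_torque': array([0.0223431 , 0.01481483, 0.02694224]), 'grip_width': 0.08545135192528719}
side [381.17482735228, 381.17482735228, 273.8436665168571, 210.0348001727274] [[-0.99564685  0.04585816 -0.08114417  0.47816465]
 [-0.09167232 -0.63908625  0.76365238  0.56710424]
 [-0.01683843  0.76776676  0.64050813  0.53704082]
 [ 0.          0.          0.          1.        ]] ['img', 'fx', 'fy', 'cx', 'cy', 'T']
top [513.0085170369905, 513.0085170369905, 279.17997219568974, 202.76095101352035] [[-0.01078265  0.99282176 -0.11911626  0.42248947]
 [-0.9995641  -0.01397592 -0.02600528 -0.0199993 ]
 [-0.02748336  0.11878393  0.99253969  1.09198458]
 [ 0.          0.          0.          1.        ]] ['img', 'fx', 'fy', 'cx', 'cy', 'T']
```

View pics/top0.png

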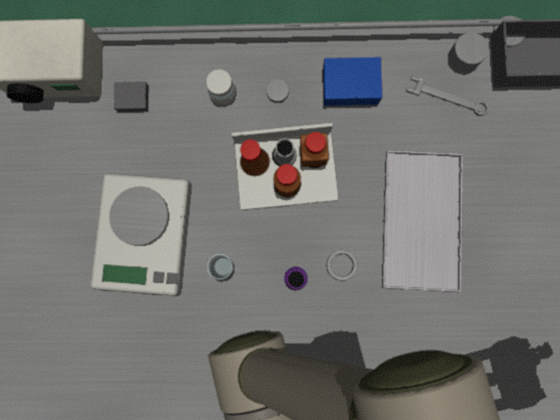

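View pics/side0.png

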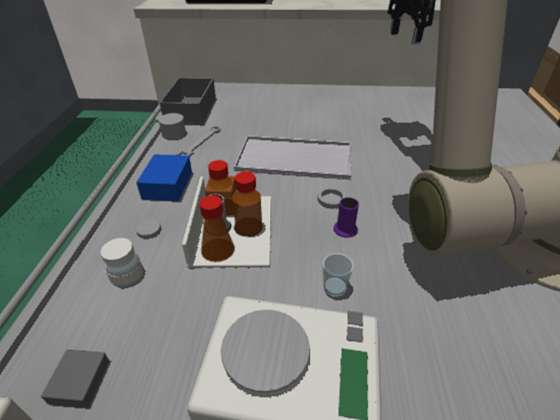

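Top view: flask with cap at (250,149), square bottle at (316,143), round bottle at (287,174), grey pipe at (284,150) near the back plate. The purple look-alike is at (296,278). The balance is on the left (+y) and the tray on the right (-y). The side view agrees.

```bash
cat > h.py <<'E'
import cv2,numpy as np
from rig import sensors,get_image
def ray(d,u,v):
    c=np.array([(u-d["cx"])/d["fx"],-(v-d["cy"])/d["fy"],-1.]);return d["T"][:3,3],d["T"][:3,:3]@c
def onz(d,u,v,z):
    o,r=ray(d,u,v);return o+r*(z-o[2])/r[2]
def tri(a,pa,b,pb):
    A=np.zeros((3,3));y=np.zeros(3);L=[ray(a,*pa),ray(b,*pb)]
    for o,r in L:
        r=r/np.linalg.norm(r);P=np.eye(3)-np.outer(r,r);A+=P;y+=P@o
    return np.linalg.solve(A,y)
def proj(d,p):
    c=np.linalg.inv(d["T"])@np.append(p,1);return d["cx"]-d["fx"]*c[0]/c[2],d["cy"]+d["fy"]*c[1]/c[2]
def comps(m,amin=60):
    n,l,s,c=cv2.connectedComponentsWithStats(m.astype(np.uint8))
    return [(s[i],c[i],l==i) for i in range(1,n) if s[i][4]>amin]
def red(d):
    h=cv2.cvtColor(d["img"],cv2.COLOR_RGB2HSV)
    return comps(((h[...,0]<4)|(h[...,0]>172))&(h[...,1]>170)&(h[...,2]>110))
E
python3 - <<'E'
from h import *
np.set_printoptions(precision=4,suppress=True)
t=get_image("top");s=get_image("side")
for d in(t,s):
    for st,c,_ in red(d): print(st,c)
big=cv2.resize(t["img"][110:225,215:355],None,fx=5,fy=5,interpolation=cv2.INTER_CUBIC)
cv2.imwrite("pics/crop1.png",big[:,:,::-1])
h=cv2.cvtColor(t["img"],cv2.COLOR_RGB2HSV)
m=(h[...,1]<40)&(h[...,2]>170)
for st,c,mk in comps(m,400):
    cs,_=cv2.findContours(mk.astype(np.uint8),0,2);k=cv2.convexHull(max(cs,key=cv2.contourArea))
    print("white",st,cv2.minAreaRect(k),cv2.approxPolyDP(k,4,True).reshape(-1,2).tolist())
for p in [(100,215),(140,215),(284,148),(423,222),(387,222),(384,222),(250,200),(280,153),(295,278)]: print(p,t["img"][p[1],p[0]])
E
```

```text
[306 132  20  20 295] [315.2271 141.7186]
[241 140  19  20 288] [250.0069 149.3924]
[277 164  20  20 305] [286.4197 173.882 ]
[209 160  18  11 153] [217.3399 165.3856]
[235 172  20  12 192] [244.5208 177.4062]
[200 195  22  15 253] [210.3834 202.2055]
white [   0   20   82   59 4548] ((40.5, 49.0), (58.0, 81.0), 90.0) [[81, 20], [78, 76], [0, 78], [0, 22]]
white [207  70  23  23 424] ((218.0, 81.0), (22.0, 22.0), 90.0) [[224, 71], [228, 87], [211, 90], [209, 74]]
white [ 236  135  101   74 2663] ((285.51806640625, 172.06796264648438), (64.41364288330078, 96.91446685791016), 83.86274719238281) [[330, 136], [336, 199], [241, 208], [236, 145]]
white [  93  176   93  117 4903] ((138.86444091796875, 233.4319305419922), (82.0660171508789, 113.67084503173828), 6.115503787994385) [[106, 176], [185, 183], [173, 292], [93, 285]]
(100, 215) [160 157 149]
(140, 215) [127 126 127]
(284, 148) [21 22 23]
(423, 222) [161 158 161]
(387, 222) [169 166 165]
(384, 222) [82 80 80]
(250, 200) [188 187 178]
(280, 153) [63 59 60]
(295, 278) [16 15 16]
```

View pics/crop1.png

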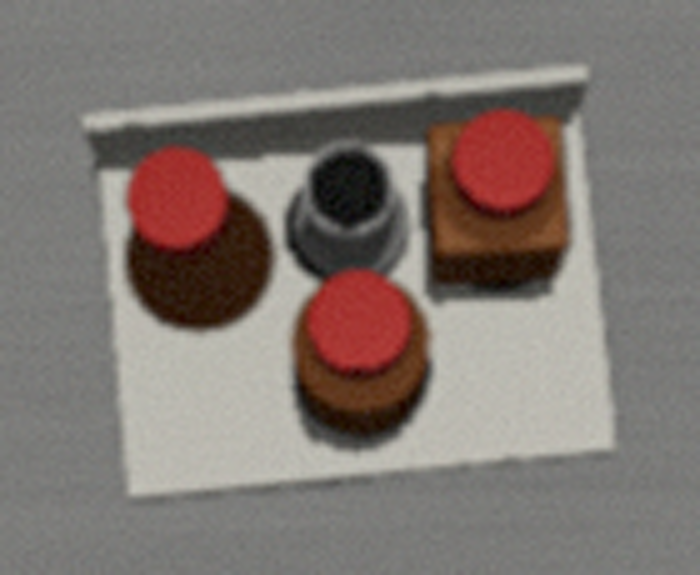

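The crop shows the grey flanged pipe, with its dark bore at full-image (284.6,148), between flask (left), square bottle (right) and round bottle (front). The purple piece at (296,278) is the look-alike. The steel one by the back plate is the one meant.

```bash
python3 - <<'E'
from h import *
np.set_printoptions(precision=4,suppress=True)
t=get_image("top");s=get_image("side")
R={"sq":((315.2,141.7),.12,(217.3,165.4)),"fl":((250,149.4),.126,(210.4,202.2)),"ro":((286.4,173.9),.133,(244.5,177.4))}
for k,(p,z,q) in R.items(): print(k,onz(t,*p,z-.001),"tri",tri(t,p,s,q))
g=t["img"].max(2).astype(int)
m=np.zeros(g.shape,bool);m[135:162,272:298]=g[135:162,272:298]<35
for st,c,_ in comps(m,20): print("bore",st,c,onz(t,*c,.078))
c=[onz(t,u,v,.008) for u,v in((336.5,199.5),(241,208.5))];print("front corners",*c,np.linalg.norm(c[0]-c[1]))
d=c[0]-c[1];y=-d/np.linalg.norm(d);x=np.array([y[1],-y[0],0]);print("x",x,"y",y,"yaw",np.degrees(np.arctan2(x[1],x[0])))
mid=(c[0]+c[1])/2;print("mid",mid)
# pan: ellipse
h=cv2.cvtColor(t["img"],cv2.COLOR_RGB2HSV)
roi=np.zeros(g.shape,bool);roi[182:250,104:174]=True
for st,cc,mk in comps((g<150)&(g>60)&roi,500):
    cs,_=cv2.findContours(mk.astype(np.uint8),0,2);e=cv2.fitEllipse(cv2.convexHull(max(cs,key=cv2.contourArea)));print("pan",st,e,onz(t,*e[0],.068))
for q in((387,152),(462,153),(460,291),(383,290)): print("tray",onz(t,*q,.014))
for n,q,z in(("beaker",(221,266),.06),("purple",(296,278),.07),("clamp",(342,265),.014)):print(n,onz(t,*q,z))
E
```

```text
sq [ 0.6572 -0.0655  0.119 ] tri [ 0.6578 -0.0656  0.1166]
fl [0.6428 0.0604 0.125 ] tri [0.6431 0.0606 0.1234]
ro [ 0.5927 -0.0091  0.132 ] tri [ 0.593  -0.0091  0.1297]
bore [278 141  13  14 148] [284.1757 147.3041] [ 0.6567 -0.0047  0.078 ]
front corners [ 0.5578 -0.1135  0.008 ] [0.5414 0.0899 0.008 ] 0.20401079800330546
x [0.9968 0.0805 0.    ] y [-0.0805  0.9968 -0.    ] yaw 4.618896538641038
mid [ 0.5496 -0.0118  0.008 ]
pan [ 110  186   60   60 2821] ((139.14869689941406, 215.9461669921875), (59.51498794555664, 60.17780303955078), 70.26243591308594) [0.5225 0.2901 0.068 ]
tray [ 0.6575 -0.2226  0.014 ]
tray [ 0.6527 -0.3807  0.014 ]
tray [ 0.364  -0.3614  0.014 ]
tray [ 0.3675 -0.2041  0.014 ]
beaker [0.4204 0.125  0.06  ]
purple [ 0.3953 -0.0248  0.07  ]
clamp [ 0.4197 -0.121   0.014 ]
```

Request:
arm_command(plan=[[[0, -0.9, -1.7, 0.6, 0, 0], [0, -1.8, -3.4, 1.2, 0, 0], [0, -2.7, -5.1, 1.8, 0, 0], [0, -3.6, -6.8, 2.4, 0, 0], [0, -4.5, -8.5, 3.0, 0, 0], [0, -5.4, -10.2, 3.6, 0, 0], [0, -6.3, -11.9, 4.0, 0, 0], [0, -7.2, -13.6, 4.41, 0, 0], [0, -8.1, -15.3, 4.41, 0, 0], [0, -8.9, -16.9, 4.41, 0, 0]]], jaw=0.2)

```text
time_s: 1.3
position: [0.525, -0.1028, 0.2564]
tool_rot: [[0.0, 0.0, -1.0], [-0.0, -1.0, -0.0], [-1.0, 0.0, -0.0]]
ft_force: [-0.4, -0.3, 0.6]
grip_width: 0.068
```

Request:
arm_command(plan=[[[0, -1.2, -0.9, 0, 0, 0], [0, -2.5, -1.8, 0, 0, 0], [0, -3.75, -2.72, 0, 0, 0], [1, -3.75, -2.72, 0, 0, 0], [2, -3.75, -2.72, 0, 0, 0], [3, -3.75, -2.72, 0, 0, 0], [3.8, -3.75, -2.72, 0, 0, 0], [4.4, -3.75, -2.72, 0, 0, 0], [4.9, -3.75, -2.72, 0, 0, 0], [5.16, -3.75, -2.72, 0, 0, 0]]])

```text
time_s: 2.3
position: [0.5919, -0.0112, 0.1263]
tool_rot: [[-0.001, -0.0, -1.0], [0.0, -1.0, 0.0], [-1.0, -0.0, 0.001]]
ft_force: [0.0, 0.1, 0.0]
grip_width: 0.0686
```

Request:
arm_command(plan=[[[0, -0.09, -0.04, 0, 0, 0], [0, -0.09, -0.04, 0, 0, 0], [0, -0.09, -0.04, 0, 0, 0], [0, -0.09, -0.04, 0, 0, 0], [0, -0.09, -0.04, 0, 0, 0], [0, -0.09, -0.04, 0, 0, 0], [0, -0.09, -0.04, 0, 0, 0], [0, -0.09, -0.04, 0, 0, 0]]], jaw=1, newtons=50)

```text
time_s: 3.1
position: [0.5936, -0.009, 0.1281]
tool_rot: [[0.002, -0.0, -1.0], [-0.0, -1.0, 0.0], [-1.0, 0.0, -0.002]]
ft_force: [0.2, -0.3, 6.4]
grip_width: 0.0384
```

```bash
python3 - <<'E'
from h import *
for n in("top","side"):
    d=get_image(n);cv2.imwrite(f"pics/{n}1.png",d["img"][:,:,::-1])
o=sensors.observe();print(o["position"],o["grip_width"],o["ft_force"])
E
```

```text
[ 0.59360863 -0.00904699  0.12814566] 0.03831790719592923 [-0.4527738  -0.01444235  6.04542095]
```

View pics/side1.png

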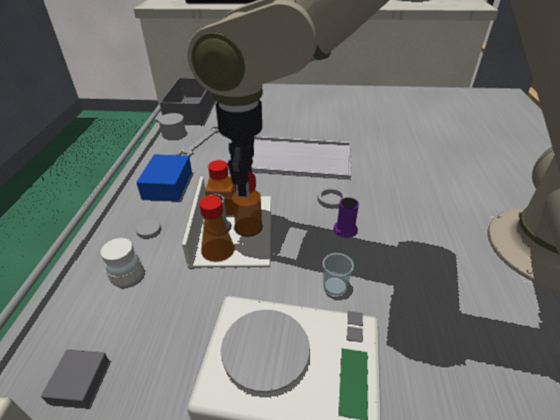

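Side view: the fingers hold the round bottle's cap near (243,180) and all vessels are upright. Lifting.

Request:
arm_command(plan=[[[-0.2, 0, 0, 0, 0, 0], [-0.6, 0, 0, 0, 0, 0], [-1.2, 0, 0, 0, 0, 0], [-1.9, 0, 0, 0, 0, 0], [-2.7, 0, 0, 0, 0, 0], [-3.5, 0, 0, 0, 0, 0], [-4.3, 0, 0, 0, 0, 0], [-5.0, 0, 0, 0, 0, 0], [-5.5, 0, 0, 0, 0, 0], [-5.8, 0, 0, 0, 0, 0]]])

```text
time_s: 4.2
position: [0.5931, -0.0089, 0.2737]
tool_rot: [[0.001, 0.0, -1.0], [-0.0, -1.0, -0.0], [-1.0, 0.0, -0.001]]
ft_force: [-0.4, -0.6, -2.4]
grip_width: 0.0383
```

Request:
arm_command(plan=[[[0, 0.4, 0.24, 0, 0, 0], [0, 1.2, 0.73, 0, 0, 0], [0, 2.4, 1.46, 0, 0, 0], [0, 3.8, 2.3, 0, 0, 0], [0, 5.3, 3.2, 0, 0, 0], [0, 6.8, 4.13, 0, 0, 0], [0, 8.2, 5.0, 0, 0, 0], [0, 9.5, 5.8, 0, 0, 0], [0, 10.5, 6.4, 0, 0, 0], [0, 11.1, 6.76, 0, 0, 0]]])

```text
time_s: 5.2
position: [0.422, -0.2883, 0.2716]
tool_rot: [[-0.001, -0.002, -1.0], [0.001, -1.0, 0.002], [-1.0, -0.001, 0.001]]
ft_force: [-0.3, -0.1, -2.1]
grip_width: 0.0385
```

Request:
arm_command(plan=[[[0.3, 0, 0, 0, 0, 0], [0.9, 0, 0, 0, 0, 0], [1.7, 0, 0, 0, 0, 0], [2.5, 0, 0, 0, 0, 0], [3.3, 0, 0, 0, 0, 0], [4.1, 0, 0, 0, 0, 0], [4.7, 0, 0, 0, 0, 0], [5.2, 0, 0, 0, 0, 0], [5.5, 0, 0, 0, 0, 0], [5.5, 0, 0, 0, 0, 0]]])

```text
time_s: 6.2
position: [0.4237, -0.2856, 0.1337]
tool_rot: [[-0.002, 0.0, -1.0], [0.002, -1.0, -0.0], [-1.0, -0.002, 0.002]]
ft_force: [0.1, 0.2, -2.4]
grip_width: 0.0384
```

Request:
arm_command(plan=[[[0.06, 0, 0, 0, 0, 0], [0.12, 0, 0, 0, 0, 0], [0.18, 0, 0, 0, 0, 0], [0.22, 0, 0, 0, 0, 0], [0.26, 0, 0, 0, 0, 0], [0.3, 0, 0, 0, 0, 0], [0.32, 0, 0, 0, 0, 0], [0.34, 0, 0, 0, 0, 0], [0.34, 0, 0, 0, 0, 0]]])

```text
time_s: 7.1
position: [0.4241, -0.2864, 0.1263]
tool_rot: [[-0.0, -0.0, -1.0], [0.0, -1.0, 0.0], [-1.0, -0.0, 0.0]]
ft_force: [-0.1, -0.1, -2.7]
grip_width: 0.0384
```

Request:
arm_command(plan=[[[0.02, 0, 0, 0, 0, 0], [0.04, 0, 0, 0, 0, 0], [0.06, 0, 0, 0, 0, 0], [0.08, 0, 0, 0, 0, 0], [0.08, 0, 0, 0, 0, 0], [0.08, 0, 0, 0, 0, 0]]])

```text
time_s: 7.7
position: [0.4241, -0.2864, 0.1243]
tool_rot: [[-0.0, -0.0, -1.0], [0.0, -1.0, 0.0], [-1.0, -0.0, 0.0]]
ft_force: [-0.3, -0.2, -1.5]
grip_width: 0.0383
```

Request:
arm_command(plan=[[[0.03, 0, 0, 0, 0, 0], [0.03, 0, 0, 0, 0, 0], [0.03, 0, 0, 0, 0, 0]]])

```text
time_s: 8.0
position: [0.4243, -0.2866, 0.1241]
tool_rot: [[0.001, 0.0, -1.0], [-0.001, -1.0, -0.0], [-1.0, 0.001, -0.001]]
ft_force: [-1.2, 0.4, 5.8]
grip_width: 0.0384
```

Request:
arm_command(plan=[[[0, 0, 0, 0, 0, 0], [0, 0, 0, 0, 0, 0], [0, 0, 0, 0, 0, 0], [0, 0, 0, 0, 0, 0], [-0.4, 0, 0, 0, 0, 0], [-1.2, 0, 0, 0, 0, 0], [-2.4, 0, 0, 0, 0, 0], [-3.8, 0, 0, 0, 0, 0], [-5, 0, 0, 0, 0, 0], [-5, 0, 0, 0, 0, 0]]], jaw=0.2)

```text
time_s: 9.0
position: [0.425, -0.2873, 0.2532]
tool_rot: [[0.006, 0.0, -1.0], [-0.006, -1.0, -0.0], [-1.0, 0.006, -0.006]]
ft_force: [1.1, -1.2, 0.2]
grip_width: 0.0683
```

Request:
arm_command(plan=[[[0, -0.8, -0.84, 0, 0, 0], [0, -2.0, -2.1, 0, 0, 0], [0, -3.4, -3.58, 0, 0, 0], [0, -4.8, -5.05, 0, 0, 0], [0, -6.2, -6.52, 0, 0, 0], [0, -7.5, -7.9, 0, 0, 0], [0, -8.4, -8.84, 0, 0, 0], [0, -8.86, -9.32, 0, 0, 0], [0.5, -8.86, -9.32, 0, 0, 0], [1.5, -8.86, -9.32, 0, 0, 0]]])

```text
time_s: 10.0
position: [0.6573, -0.0651, 0.2112]
tool_rot: [[0.002, 0.0, -1.0], [-0.001, -1.0, -0.0], [-1.0, 0.001, -0.002]]
ft_force: [-0.3, -0.2, -1.1]
grip_width: 0.0683
```

```bash
python3 - <<'E'
from h import *
d=get_image("side")
for c in red(d): print(c[0],c[1])
o=sensors.observe();print(o["position"],o["q"])
E
```

```text
[325 112  16   7  90] [332.33333333 115.        ]
[200 195  22  15 257] [210.38521401 202.09338521]
[ 0.65530337 -0.06507361  0.20540294] [-1.59444930e+01  3.50675248e+01  5.97010687e+01 -1.34358312e-02
  8.56356964e+01  7.40729819e+01]
```

Request:
arm_command(plan=[[[0.7, 0, -0.05, 0, 0, 0], [1.4, 0, -0.05, 0, 0, 0], [2.1, 0, -0.05, 0, 0, 0], [2.7, 0, -0.05, 0, 0, 0], [3.2, 0, -0.05, 0, 0, 0], [3.5, 0, -0.05, 0, 0, 0], [3.6, 0, -0.05, 0, 0, 0], [3.6, 0, -0.05, 0, 0, 0]]])

```text
time_s: 10.85
position: [0.6584, -0.0651, 0.1212]
tool_rot: [[0.0, -0.0, -1.0], [-0.0, -1.0, 0.0], [-1.0, 0.0, -0.0]]
ft_force: [-0.6, 0.6, -0.1]
grip_width: 0.0686
```

Request:
arm_command(plan=[[[0.13, 0, 0.02, 0, 0, 0], [0.26, 0, 0.02, 0, 0, 0], [0.26, 0, 0.02, 0, 0, 0]]])

```text
time_s: 11.15
position: [0.6578, -0.0648, 0.1143]
tool_rot: [[-0.0, 0.0, -1.0], [0.0, -1.0, -0.0], [-1.0, -0.0, 0.0]]
ft_force: [0.5, -1.2, 0.0]
grip_width: 0.0681
```

Request:
arm_command(plan=[[[0, 0, 0, 0, 0, 0], [0, 0, 0, 0, 0, 0], [0, 0, 0, 0, 0, 0], [0, 0, 0, 0, 0, 0], [0, 0, 0, 0, 0, 0], [0, 0, 0, 0, 0, 0], [0, 0, 0, 0, 0, 0]]], jaw=1)

```text
time_s: 11.85
position: [0.6581, -0.0651, 0.115]
tool_rot: [[0.001, -0.0, -1.0], [-0.0, -1.0, 0.0], [-1.0, 0.0, -0.001]]
ft_force: [-0.9, -1.4, 5.8]
grip_width: 0.0386
```

Request:
arm_command(plan=[[[-0.2, 0, 0, 0, 0, 0], [-0.6, 0, 0, 0, 0, 0], [-1.3, 0, 0, 0, 0, 0], [-2.1, 0, 0, 0, 0, 0], [-2.9, 0, 0, 0, 0, 0], [-3.7, 0, 0, 0, 0, 0], [-4.4, 0, 0, 0, 0, 0], [-4.8, 0.2, 0.05, 0, 0, 0], [-5, 0.8, 0.22, 0, 0, 0], [-5, 1.6, 0.43, 0, 0, 0]]])

```text
time_s: 12.85
position: [0.6468, -0.1057, 0.2398]
tool_rot: [[0.0, 0.001, -1.0], [-0.0, -1.0, -0.001], [-1.0, 0.0, -0.0]]
ft_force: [0.2, 0.6, -1.6]
grip_width: 0.0383
```

Request:
arm_command(plan=[[[0, 1.0, 0.28, 0, 0, 0], [0, 2.2, 0.6, 0, 0, 0], [0, 3.5, 0.95, 0, 0, 0], [0, 4.8, 1.3, 0, 0, 0], [0, 6.0, 1.63, 0, 0, 0], [0, 7.0, 1.9, 0, 0, 0], [0.2, 7.5, 2.04, 0, 0, 0], [0.7, 7.68, 2.09, 0, 0, 0], [1.4, 7.68, 2.09, 0, 0, 0], [2.1, 7.68, 2.09, 0, 0, 0]]])

```text
time_s: 13.85
position: [0.5947, -0.296, 0.1851]
tool_rot: [[-0.001, 0.001, -1.0], [0.001, -1.0, -0.001], [-1.0, -0.001, 0.001]]
ft_force: [0.0, 0.3, -2.5]
grip_width: 0.0383
```

Request:
arm_command(plan=[[[0.7, 0, 0, 0, 0, 0], [1.3, 0, 0, 0, 0, 0], [1.8, 0, 0, 0, 0, 0], [2.2, 0, 0, 0, 0, 0], [2.5, 0, 0, 0, 0, 0], [2.65, 0, 0, 0, 0, 0], [2.75, 0, 0, 0, 0, 0], [2.8, 0, 0, 0, 0, 0], [2.8, 0, 0, 0, 0, 0]]])

```text
time_s: 14.75
position: [0.595, -0.297, 0.1173]
tool_rot: [[0.0, -0.0, -1.0], [-0.0, -1.0, 0.0], [-1.0, 0.0, -0.0]]
ft_force: [-0.4, 0.0, -3.3]
grip_width: 0.0388
```

Need about 6 mm more.

Request:
arm_command(plan=[[[0.05, 0, 0, 0, 0, 0], [0.1, 0, 0, 0, 0, 0], [0.14, 0, 0, 0, 0, 0], [0.17, 0, 0, 0, 0, 0], [0.2, 0, 0, 0, 0, 0], [0.22, 0, 0, 0, 0, 0], [0.24, 0, 0, 0, 0, 0], [0.24, 0, 0, 0, 0, 0]]])

```text
time_s: 15.55
position: [0.5949, -0.2969, 0.1111]
tool_rot: [[0.0, -0.0, -1.0], [-0.0, -1.0, 0.0], [-1.0, 0.0, -0.0]]
ft_force: [0.5, -0.7, -2.4]
grip_width: 0.0386
```

Request:
arm_command(plan=[[[0.02, 0, 0, 0, 0, 0], [0.04, 0, 0, 0, 0, 0], [0.05, 0, 0, 0, 0, 0], [0.05, 0, 0, 0, 0, 0]]])

```text
time_s: 15.95
position: [0.5951, -0.2971, 0.111]
tool_rot: [[0.001, -0.0, -1.0], [-0.001, -1.0, 0.0], [-1.0, 0.001, -0.001]]
ft_force: [-2.1, 1.7, 5.6]
grip_width: 0.0387
```

Request:
arm_command(plan=[[[0, 0, 0, 0, 0, 0], [0, 0, 0, 0, 0, 0], [0, 0, 0, 0, 0, 0], [0, 0, 0, 0, 0, 0], [-0.4, 0, 0, 0, 0, 0], [-1.2, 0, 0, 0, 0, 0], [-2.4, 0, 0, 0, 0, 0], [-3.4, 0, 0, 0, 0, 0], [-3.9, -0.4, 0, 0, 0, 0], [-4, -1.2, 0, 0, 0, 0]]], jaw=0.2)

```text
time_s: 16.95
position: [0.595, -0.2669, 0.2112]
tool_rot: [[0.002, -0.001, -1.0], [-0.002, -1.0, 0.001], [-1.0, 0.002, -0.002]]
ft_force: [0.7, 0.4, -0.9]
grip_width: 0.0681
```

Request:
arm_command(plan=[[[0, -1.3, -0.2, 0, 0, 0], [0, -2.8, -0.4, 0, 0, 0], [0, -4.3, -0.6, 0, 0, 0], [0, -5.8, -0.85, 0, 0, 0], [0, -7.3, -1.1, 0, 0, 0], [0, -8.8, -1.3, 0, 0, 0], [0, -10.3, -1.5, 0, 0, 0], [0, -11.6, -1.7, 0, 0, 0], [0, -12.6, -1.85, 0, 0, 0], [0, -13.1, -1.92, 0, 0, 0]]])

```text
time_s: 17.95
position: [0.6418, 0.0641, 0.2086]
tool_rot: [[-0.002, 0.003, -1.0], [0.001, -1.0, -0.003], [-1.0, -0.001, 0.002]]
ft_force: [-0.4, -0.2, -0.3]
grip_width: 0.0684
```

Request:
arm_command(plan=[[[0.4, 0, 0, 0, 0, 0], [1.1, 0, 0, 0, 0, 0], [1.8, 0, 0, 0, 0, 0], [2.4, 0, 0, 0, 0, 0], [2.9, 0, 0, 0, 0, 0], [3.3, 0, 0, 0, 0, 0], [3.5, 0, 0, 0, 0, 0], [3.5, 0, 0, 0, 0, 0]]])

```text
time_s: 18.75
position: [0.6427, 0.0603, 0.1217]
tool_rot: [[-0.001, -0.0, -1.0], [-0.0, -1.0, 0.0], [-1.0, 0.0, 0.001]]
ft_force: [-0.5, -0.5, 0.2]
grip_width: 0.0682
```

Request:
arm_command(plan=[[[0.05, 0, 0, 0, 0, 0], [0.05, 0, 0, 0, 0, 0], [0.05, 0, 0, 0, 0, 0], [0.05, 0, 0, 0, 0, 0], [0.05, 0, 0, 0, 0, 0], [0.05, 0, 0, 0, 0, 0], [0.05, 0, 0, 0, 0, 0]]], jaw=1)

```text
time_s: 19.45
position: [0.6434, 0.0604, 0.1218]
tool_rot: [[0.002, -0.0, -1.0], [-0.0, -1.0, 0.0], [-1.0, 0.0, -0.002]]
ft_force: [0.9, -0.6, 5.8]
grip_width: 0.0387
```

Request:
arm_command(plan=[[[-0.2, 0, 0, 0, 0, 0], [-0.6, 0, 0, 0, 0, 0], [-1.3, 0, 0, 0, 0, 0], [-2.1, 0, 0, 0, 0, 0], [-2.9, 0, 0, 0, 0, 0], [-3.7, 0, 0, 0, 0, 0], [-4.4, 0, 0, 0, 0, 0], [-4.8, 0.2, 0.05, 0, 0, 0], [-5, 0.7, 0.2, 0, 0, 0], [-5, 1.4, 0.5, 0, 0, 0]]])

```text
time_s: 20.45
position: [0.63, 0.0247, 0.246]
tool_rot: [[-0.0, 0.001, -1.0], [-0.0, -1.0, -0.001], [-1.0, 0.0, 0.0]]
ft_force: [-0.5, 0.2, -2.3]
grip_width: 0.0386
```

Request:
arm_command(plan=[[[0, 0.9, 0.34, 0, 0, 0], [0, 2.2, 0.83, 0, 0, 0], [0, 3.7, 1.4, 0, 0, 0], [0, 5.2, 1.97, 0, 0, 0], [0, 6.7, 2.54, 0, 0, 0], [0, 8.2, 3.11, 0, 0, 0], [0, 9.7, 3.68, 0, 0, 0], [0, 11.1, 4.21, 0, 0, 0], [0, 12.2, 4.63, 0, 0, 0], [0, 12.7, 4.82, 0, 0, 0]]])

```text
time_s: 21.45
position: [0.5075, -0.2949, 0.245]
tool_rot: [[-0.002, -0.004, -1.0], [0.001, -1.0, 0.004], [-1.0, -0.001, 0.002]]
ft_force: [-0.9, -0.1, -2.3]
grip_width: 0.0384
```

Request:
arm_command(plan=[[[0.3, 0, 0, 0, 0, 0], [0.9, 0, 0, 0, 0, 0], [1.7, 0, 0, 0, 0, 0], [2.5, 0, 0, 0, 0, 0], [3.2, 0, 0, 0, 0, 0], [3.8, 0, 0, 0, 0, 0], [4.3, 0, 0, 0, 0, 0], [4.6, 0, 0, 0, 0, 0], [4.75, 0, 0, 0, 0, 0], [4.75, 0, 0, 0, 0, 0]]])

```text
time_s: 22.45
position: [0.5099, -0.2917, 0.1271]
tool_rot: [[-0.0, 0.0, -1.0], [0.0, -1.0, -0.0], [-1.0, -0.0, 0.0]]
ft_force: [0.9, -1.1, -2.7]
grip_width: 0.0383
```

Request:
arm_command(plan=[[[0.06, 0, 0, 0, 0, 0], [0.13, 0, 0, 0, 0, 0], [0.2, 0, 0, 0, 0, 0], [0.25, 0, 0, 0, 0, 0], [0.29, 0, 0, 0, 0, 0], [0.32, 0, 0, 0, 0, 0], [0.34, 0, 0, 0, 0, 0], [0.36, 0, 0, 0, 0, 0], [0.38, 0, 0, 0, 0, 0], [0.38, 0, 0, 0, 0, 0]]])

```text
time_s: 23.45
position: [0.5099, -0.2919, 0.1179]
tool_rot: [[0.0, 0.0, -1.0], [-0.0, -1.0, -0.0], [-1.0, 0.0, -0.0]]
ft_force: [1.4, -0.6, -1.5]
grip_width: 0.0383
```

Request:
arm_command(plan=[[[0.02, 0, 0, 0, 0, 0], [0.04, 0, 0, 0, 0, 0], [0.04, 0, 0, 0, 0, 0]]])

```text
time_s: 23.75
position: [0.51, -0.292, 0.1178]
tool_rot: [[0.001, 0.0, -1.0], [-0.001, -1.0, -0.0], [-1.0, 0.001, -0.001]]
ft_force: [-1.5, 0.6, 6.4]
grip_width: 0.0383
```

Request:
arm_command(plan=[[[0, 0, 0, 0, 0, 0], [0, 0, 0, 0, 0, 0], [0, 0, 0, 0, 0, 0], [0, 0, 0, 0, 0, 0], [-0.4, 0, 0, 0, 0, 0], [-1.2, 0, 0, 0, 0, 0], [-2.4, 0, 0, 0, 0, 0], [-3.4, 0, 0, 0, 0, 0], [-3.9, 0, 0, 0, 0, 0], [-4, 0, 0, 0, 0, 0]]], jaw=0.2)

```text
time_s: 24.75
position: [0.5103, -0.2922, 0.2192]
tool_rot: [[0.003, 0.0, -1.0], [-0.003, -1.0, -0.0], [-1.0, 0.003, -0.003]]
ft_force: [0.3, -0.3, -0.3]
grip_width: 0.0682
```

```bash
python3 - <<'E'
from h import *
for n in("top","side"):
    d=get_image(n);cv2.imwrite(f"pics/{n}2.png",d["img"][:,:,::-1])
a=cv2.imread("pics/top2.png");b=cv2.imread("pics/side2.png")
cv2.imwrite("pics/both2.png",np.vstack([cv2.resize(a[100:310,200:480],None,fx=2,fy=2)[:300],b[60:360]][:2]))
cv2.imwrite("pics/st2.png",cv2.resize(a[105:305,205:475],None,fx=2.9,fy=2.9,interpolation=cv2.INTER_CUBIC))
E
```

```text
(no output)
```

View pics/st2.png

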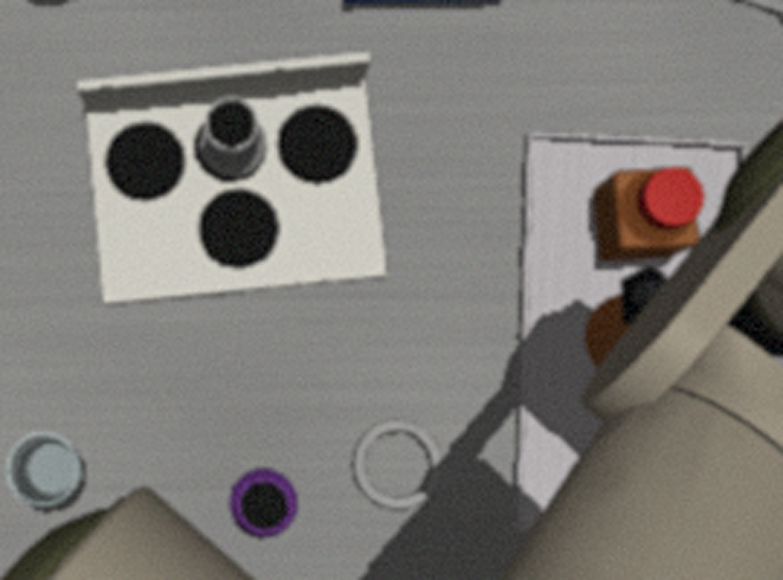

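View pics/side2.png

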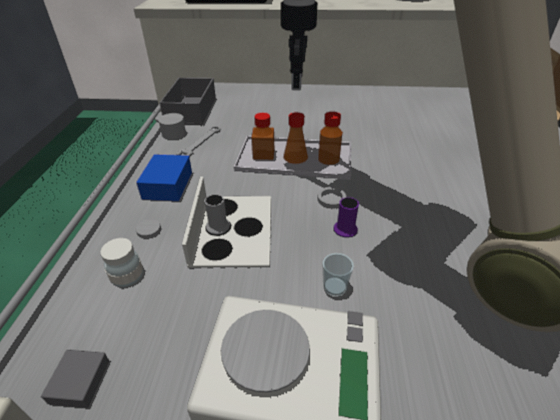

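All three vessels stand upright on the tray (side view caps at (263,120), (296,119), (332,118)). The three black marks are bare and the pipe stands untouched at (215,215). Measuring the marks and the pipe.

```bash
python3 - <<'E'
from h import *
np.set_printoptions(precision=4,suppress=True)
t=get_image("top");s=get_image("side")
for n,d,(r0,r1,c0,c1) in(("top",t,(138,202,235,335)),("side",s,(190,265,190,270))):
    g=d["img"].max(2);m=np.zeros(g.shape,bool);m[r0:r1,c0:c1]=g[r0:r1,c0:c1]<50
    for st,c,mk in comps(m,60):
        cs,_=cv2.findContours(mk.astype(np.uint8),0,2);e=cv2.fitEllipse(max(cs,key=cv2.contourArea))
        print(n,st,e[0],e[1],"mark",onz(d,*c,.008),"bore",onz(d,*c,.078))
E
```

```text
top [278 141  14  14 158] (284.3109130859375, 147.23423767089844) (13.239483833312988, 13.833782196044922) mark [ 0.673  -0.0042  0.008 ] bore [ 0.6568 -0.0052  0.078 ]
top [302 142  25  26 502] (313.8548583984375, 154.32904052734375) (24.212242126464844, 24.81519317626953) mark [ 0.6563 -0.0674  0.008 ] bore [ 0.6412 -0.0643  0.078 ]
top [242 148  26  25 498] (254.5889892578125, 160.33871459960938) (24.155094146728516, 24.74471664428711) mark [0.6454 0.0603 0.008 ] bore [0.631  0.0551 0.078 ]
top [275 171  25  26 509] (286.6574401855469, 183.52215576171875) (24.424785614013672, 25.022159576416016) mark [ 0.5939 -0.0083  0.008 ] bore [ 0.5828 -0.0091  0.078 ]
side [207 195  15  10 114] (213.94635009765625, 199.5244598388672) (8.792552947998047, 14.509075164794922) mark [ 0.6831 -0.0908  0.008 ] bore [ 0.656  -0.0037  0.078 ]
side [224 200  13  15 143] (229.09144592285156, 206.66201782226562) (13.41480827331543, 13.647281646728516) mark [ 0.6434 -0.0688  0.008 ] bore [0.6215 0.0154 0.078 ]
side [235 218  27  18 382] (247.87933349609375, 226.59637451171875) (16.9242000579834, 26.478195190429688) mark [ 0.5937 -0.0068  0.008 ] bore [0.5784 0.0692 0.078 ]
side [202 239  30  21 473] (216.61569213867188, 249.11529541015625) (19.406583786010742, 29.016456604003906) mark [0.6448 0.062  0.008 ] bore [0.6228 0.1288 0.078 ]
```

Request:
arm_command(plan=[[[0, -1.0, -0.51, 0, 0, 0], [0, -2.3, -1.17, 0, 0, 0], [0, -3.8, -1.94, 0, 0, 0], [0, -5.3, -2.7, 0, 0, 0], [0, -6.8, -3.47, 0, 0, 0], [0, -8.3, -4.23, 0, 0, 0], [0, -9.6, -4.9, 0, 0, 0], [0, -10.7, -5.45, 0, 0, 0], [0, -11.5, -5.86, 0, 0, 0], [0.3, -11.5, -5.86, 0, 0, 0]]])

```text
time_s: 25.95
position: [0.6572, -0.0019, 0.2087]
tool_rot: [[0.0, 0.003, -1.0], [0.0, -1.0, -0.003], [-1.0, -0.0, -0.0]]
ft_force: [-0.4, 0.2, -0.4]
grip_width: 0.0683
```

Request:
arm_command(plan=[[[0.9, 0, 0, 0, 0, 0], [1.7, 0, 0, 0, 0, 0], [2.5, 0, 0, 0, 0, 0], [3.3, 0, 0, 0, 0, 0], [3.9, 0, 0, 0, 0, 0], [4.3, 0, 0, 0, 0, 0], [4.5, 0, 0, 0, 0, 0], [4.5, 0, 0, 0, 0, 0]]])

```text
time_s: 26.75
position: [0.6561, -0.0048, 0.0962]
tool_rot: [[-0.001, -0.0, -1.0], [0.0, -1.0, 0.0], [-1.0, -0.0, 0.001]]
ft_force: [0.2, -0.9, 0.5]
grip_width: 0.0682
```

Straight above the pipe. Going down 32 mm, then closing.

Request:
arm_command(plan=[[[0.3, 0, 0, 0, 0, 0], [0.6, 0, 0, 0, 0, 0], [0.9, 0, 0, 0, 0, 0], [1.15, 0, 0, 0, 0, 0], [1.28, 0, 0, 0, 0, 0], [1.28, 0, 0, 0, 0, 0]]])

```text
time_s: 27.35
position: [0.6562, -0.0044, 0.0642]
tool_rot: [[-0.001, 0.0, -1.0], [0.0, -1.0, -0.0], [-1.0, -0.0, 0.001]]
ft_force: [0.5, -0.7, -0.2]
grip_width: 0.0683
```

Request:
arm_command(plan=[[[0, 0, 0, 0, 0, 0], [0, 0, 0, 0, 0, 0], [0, 0, 0, 0, 0, 0], [0, 0, 0, 0, 0, 0], [0, 0, 0, 0, 0, 0], [0, 0, 0, 0, 0, 0], [0, 0, 0, 0, 0, 0]]], jaw=1, newtons=70)

```text
time_s: 28.05
position: [0.6567, -0.0046, 0.0655]
tool_rot: [[0.001, -0.0, -1.0], [-0.0, -1.0, 0.0], [-1.0, 0.0, -0.001]]
ft_force: [-0.6, -0.7, 6.0]
grip_width: 0.0366
```

Request:
arm_command(plan=[[[-0.2, 0, 0, 0, 0, 0], [-0.6, 0, 0, 0, 0, 0], [-1.3, 0, 0, 0, 0, 0], [-2.1, 0, 0, 0, 0, 0], [-2.9, 0, 0, 0, 0, 0], [-3.7, 0, 0, 0, 0, 0], [-4.4, 0, 0, 0, 0, 0], [-4.8, -0.2, 0.09, 0, 0, 0], [-5, -0.8, 0.36, 0, 0, 0], [-5, -1.7, 0.77, 0, 0, 0]]])

```text
time_s: 29.05
position: [0.6366, 0.0387, 0.1899]
tool_rot: [[0.0, -0.001, -1.0], [0.0, -1.0, 0.001], [-1.0, -0.0, -0.0]]
ft_force: [-0.5, 0.1, -3.0]
grip_width: 0.0368
```

Request:
arm_command(plan=[[[0, -1.1, 0.5, 0, 0, 0], [0, -2.3, 1.05, 0, 0, 0], [0, -3.6, 1.64, 0, 0, 0], [0, -4.9, 2.23, 0, 0, 0], [0, -6.2, 2.82, 0, 0, 0], [0, -7.4, 3.37, 0, 0, 0], [0, -8.5, 3.87, 0, 0, 0], [0, -9.4, 4.28, 0, 0, 0], [0, -10.0, 4.55, 0, 0, 0], [0, -10.08, 4.59, 0, 0, 0]]])

```text
time_s: 30.05
position: [0.5208, 0.2919, 0.1895]
tool_rot: [[-0.001, 0.003, -1.0], [-0.0, -1.0, -0.003], [-1.0, 0.0, 0.001]]
ft_force: [0.6, -0.6, -2.9]
grip_width: 0.0366
```

Request:
arm_command(plan=[[[0.3, 0, 0, 0, 0, 0], [0.8, 0, 0, 0, 0, 0], [1.3, 0, 0, 0, 0, 0], [1.7, 0, 0, 0, 0, 0], [1.95, 0, 0, 0, 0, 0], [2.05, 0, 0, 0, 0, 0], [2.1, 0, 0, 0, 0, 0], [2.1, 0, 0, 0, 0, 0]]])

```text
time_s: 30.85
position: [0.5226, 0.2901, 0.1375]
tool_rot: [[0.001, 0.0, -1.0], [0.0, -1.0, -0.0], [-1.0, -0.0, -0.001]]
ft_force: [0.1, 0.4, -2.9]
grip_width: 0.0363
```

12 mm to contact.

Request:
arm_command(plan=[[[0.08, 0, 0, 0, 0, 0], [0.16, 0, 0, 0, 0, 0], [0.24, 0, 0, 0, 0, 0], [0.3, 0, 0, 0, 0, 0], [0.35, 0, 0, 0, 0, 0], [0.39, 0, 0, 0, 0, 0], [0.42, 0, 0, 0, 0, 0], [0.44, 0, 0, 0, 0, 0], [0.46, 0, 0, 0, 0, 0], [0.46, 0, 0, 0, 0, 0]]])

```text
time_s: 31.85
position: [0.5224, 0.2901, 0.1258]
tool_rot: [[-0.0, 0.0, -1.0], [-0.0, -1.0, -0.0], [-1.0, 0.0, 0.0]]
ft_force: [0.1, 0.2, -2.8]
grip_width: 0.0369
```

Request:
arm_command(plan=[[[0.02, 0, 0, 0, 0, 0], [0.04, 0, 0, 0, 0, 0], [0.05, 0, 0, 0, 0, 0], [0.05, 0, 0, 0, 0, 0]]])

```text
time_s: 32.25
position: [0.5225, 0.2901, 0.1254]
tool_rot: [[0.001, -0.0, -1.0], [0.0, -1.0, 0.0], [-1.0, -0.0, -0.001]]
ft_force: [-2.6, -0.8, 4.6]
grip_width: 0.0368
```

Contact. Releasing and rising.

Request:
arm_command(plan=[[[0, 0, 0, 0, 0, 0], [0, 0, 0, 0, 0, 0], [0, 0, 0, 0, 0, 0], [0, 0, 0, 0, 0, 0], [-0.3, 0, 0, 0, 0, 0], [-0.9, 0, 0, 0, 0, 0], [-1.8, 0, 0, 0, 0, 0], [-2.9, 0, 0, 0, 0, 0], [-3.7, 0, 0, 0, 0, 0], [-4, 0, 0, 0, 0, 0]]], jaw=0.2)

```text
time_s: 33.25
position: [0.5229, 0.2903, 0.2272]
tool_rot: [[0.004, 0.0, -1.0], [0.001, -1.0, -0.0], [-1.0, -0.001, -0.004]]
ft_force: [-0.4, -0.4, -0.9]
grip_width: 0.068
```

Request:
arm_command(plan=[[[0, 1.2, 0, 0, 0, 0], [0, 2.6, 0, 0, 0, 0], [0, 4.2, 0, 0, 0, 0], [0, 5.8, 0, 0, 0, 0], [0, 7.4, 0, 0, 0, 0], [0, 9.0, 0, 0, 0, 0], [0, 10.6, 0, 0, 0, 0], [0, 12.2, 0, 0, 0, 0], [0, 13.6, 0, 0, 0, 0], [0, 14.6, 0, 0, 0, 0]]])

```text
time_s: 34.25
position: [0.522, -0.0771, 0.2241]
tool_rot: [[-0.001, -0.002, -1.0], [0.0, -1.0, 0.002], [-1.0, -0.0, 0.001]]
ft_force: [-0.3, 1.0, 0.4]
grip_width: 0.0687
```

```bash
python3 - <<'E'
from h import *
for n in("top","side"):
    d=get_image(n);cv2.imwrite(f"pics/{n}3.png",d["img"][:,:,::-1])
    g=d["img"].max(2);m=np.zeros(g.shape,bool)
    r0,r1,c0,c1=(180,250,104,174) if n=="top" else (260,390,222,310)
    m[r0:r1,c0:c1]=g[r0:r1,c0:c1]<45
    for st,c,_ in comps(m,40): print(n,st,onz(d,*c,.138))
    if n=="side":
        for c in red(d): print(c[0],c[1])
o=sensors.observe();print(o["position"])
E
```

```text
top [120 205  16  15 187] [0.52333726 0.29062627 0.138     ]
side [252 304  25  21 419] [0.52230301 0.29135694 0.138     ]
[255 113  15   7  84] [261.92857143 116.        ]
[290 113  14   7  79] [296.63291139 115.84810127]
[325 112  16   7  90] [332.33333333 115.        ]
[ 0.5222626  -0.07754227  0.22398159]
```

View pics/side3.png

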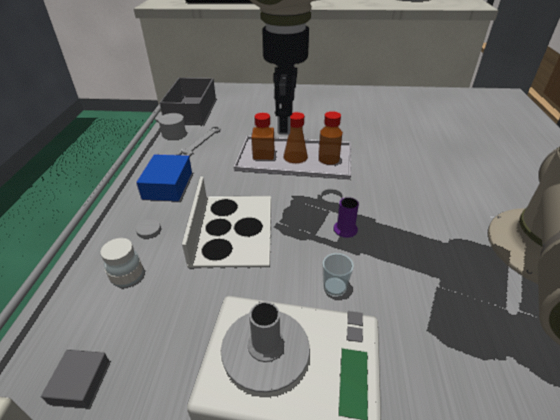

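The pipe stands upright at the pan's middle (side view (264,325), measured (0.523,0.291)). All vessels are still upright on the tray. Now returning them, the square bottle first.

Request:
arm_command(plan=[[[0, 1.2, -0.4, 0, 0, 0], [0, 2.6, -0.86, 0, 0, 0], [0, 4.1, -1.35, 0, 0, 0], [0, 5.6, -1.84, 0, 0, 0], [0, 7.0, -2.3, 0, 0, 0], [0, 8.2, -2.7, 0, 0, 0], [0, 8.88, -2.9, 0, 0, 0], [0, 8.88, -2.9, 0, 0, 0], [0.5, 8.88, -2.9, 0, 0, 0], [1.3, 8.88, -2.9, 0, 0, 0]]], newtons=50)

```text
time_s: 35.35
position: [0.5952, -0.2953, 0.1921]
tool_rot: [[0.001, 0.001, -1.0], [-0.001, -1.0, -0.001], [-1.0, 0.001, -0.001]]
ft_force: [0.4, -0.2, -0.5]
grip_width: 0.0681
```

Request:
arm_command(plan=[[[0.7, 0, 0, 0, 0, 0], [1.4, 0, 0, 0, 0, 0], [2.0, 0, 0, 0, 0, 0], [2.5, 0, 0, 0, 0, 0], [2.9, 0, 0, 0, 0, 0], [3.1, 0, 0, 0, 0, 0], [3.1, 0, 0, 0, 0, 0]]])

```text
time_s: 36.05
position: [0.5948, -0.2965, 0.114]
tool_rot: [[-0.001, 0.0, -1.0], [0.001, -1.0, -0.0], [-1.0, -0.001, 0.001]]
ft_force: [0.5, -0.3, -0.0]
grip_width: 0.0687
```

Request:
arm_command(plan=[[[0.06, 0.02, 0, 0, 0, 0], [0.12, 0.02, 0, 0, 0, 0], [0.12, 0.02, 0, 0, 0, 0], [0.12, 0.02, 0, 0, 0, 0], [0.12, 0.02, 0, 0, 0, 0], [0.12, 0.02, 0, 0, 0, 0], [0.12, 0.02, 0, 0, 0, 0], [0.12, 0.02, 0, 0, 0, 0]]], jaw=1)

```text
time_s: 36.85
position: [0.5952, -0.2978, 0.1124]
tool_rot: [[0.001, -0.0, -1.0], [-0.001, -1.0, 0.0], [-1.0, 0.001, -0.001]]
ft_force: [-1.5, -1.0, 5.3]
grip_width: 0.0385
```

Request:
arm_command(plan=[[[-0.2, 0, 0, 0, 0, 0], [-0.6, 0, 0, 0, 0, 0], [-1.3, 0, 0, 0, 0, 0], [-2.1, 0, 0, 0, 0, 0], [-2.9, 0, 0, 0, 0, 0], [-3.7, 0, 0, 0, 0, 0], [-4.4, 0, 0, 0, 0, 0], [-4.8, 0, 0, 0, 0, 0], [-5, 0, 0, 0, 0, 0], [-5, 0, 0, 0, 0, 0]]])

```text
time_s: 37.85
position: [0.5949, -0.2974, 0.2367]
tool_rot: [[0.0, 0.0, -1.0], [-0.0, -1.0, -0.0], [-1.0, 0.0, -0.0]]
ft_force: [0.2, 0.4, -1.8]
grip_width: 0.0384
```

Request:
arm_command(plan=[[[0, -0.4, -0.11, 0, 0, 0], [0, -1.2, -0.32, 0, 0, 0], [0, -2.3, -0.61, 0, 0, 0], [0, -3.5, -0.94, 0, 0, 0], [0, -4.7, -1.26, 0, 0, 0], [0, -5.9, -1.58, 0, 0, 0], [0, -7.1, -1.9, 0, 0, 0], [0, -8.2, -2.19, 0, 0, 0], [0, -8.9, -2.38, 0, 0, 0], [0, -9.2, -2.46, 0, 0, 0]]])

```text
time_s: 38.85
position: [0.6566, -0.0648, 0.2362]
tool_rot: [[-0.001, 0.003, -1.0], [0.0, -1.0, -0.003], [-1.0, -0.0, 0.001]]
ft_force: [0.2, -1.0, -3.1]
grip_width: 0.0386
```

Request:
arm_command(plan=[[[0.3, 0, 0, 0, 0, 0], [0.9, 0, 0, 0, 0, 0], [1.6, 0, 0, 0, 0, 0], [2.3, 0, 0, 0, 0, 0], [3.0, 0, 0, 0, 0, 0], [3.6, 0, 0, 0, 0, 0], [4.1, 0, 0, 0, 0, 0], [4.4, 0, 0, 0, 0, 0], [4.5, 0, 0, 0, 0, 0], [4.5, 0, 0, 0, 0, 0]]])

```text
time_s: 39.85
position: [0.6565, -0.0677, 0.1241]
tool_rot: [[0.0, -0.0, -1.0], [-0.0, -1.0, 0.0], [-1.0, 0.0, -0.0]]
ft_force: [-0.0, 0.5, -2.4]
grip_width: 0.0382
```

Down about 8 mm, slowly.

Request:
arm_command(plan=[[[0.06, 0, 0, 0, 0, 0], [0.12, 0, 0, 0, 0, 0], [0.17, 0, 0, 0, 0, 0], [0.21, 0, 0, 0, 0, 0], [0.24, 0, 0, 0, 0, 0], [0.27, 0, 0, 0, 0, 0], [0.29, 0, 0, 0, 0, 0], [0.31, 0, 0, 0, 0, 0], [0.32, 0, 0, 0, 0, 0], [0.32, 0, 0, 0, 0, 0]]])

```text
time_s: 40.85
position: [0.6565, -0.0675, 0.1165]
tool_rot: [[0.001, -0.0, -1.0], [-0.0, -1.0, 0.0], [-1.0, 0.0, -0.001]]
ft_force: [-0.2, -0.9, 1.4]
grip_width: 0.0385
```

Request:
arm_command(plan=[[[0, 0, 0, 0, 0, 0], [0, 0, 0, 0, 0, 0], [0, 0, 0, 0, 0, 0], [0, 0, 0, 0, 0, 0], [-0.4, 0, 0, 0, 0, 0], [-1.2, 0, 0, 0, 0, 0], [-2.4, 0, 0, 0, 0, 0], [-3.4, 0, 0, 0, 0, 0], [-3.9, 0.3, 0.2, 0, 0, 0], [-4, 0.98, 0.64, 0, 0, 0]]], jaw=0.2)

```text
time_s: 41.85
position: [0.6407, -0.0917, 0.2181]
tool_rot: [[0.003, 0.002, -1.0], [-0.001, -1.0, -0.002], [-1.0, 0.001, -0.003]]
ft_force: [-0.5, -0.6, -0.3]
grip_width: 0.0678
```

Request:
arm_command(plan=[[[0, 1.0, 0.65, 0, 0, 0], [0, 2.1, 1.37, 0, 0, 0], [0, 3.2, 2.09, 0, 0, 0], [0, 4.3, 2.81, 0, 0, 0], [0, 5.4, 3.52, 0, 0, 0], [0, 6.5, 4.24, 0, 0, 0], [0, 7.4, 4.83, 0, 0, 0], [0, 8.0, 5.22, 0, 0, 0], [0, 8.0, 5.22, 0, 0, 0], [0.5, 8.0, 5.22, 0, 0, 0]]])

```text
time_s: 42.85
position: [0.51, -0.2925, 0.2047]
tool_rot: [[0.002, -0.001, -1.0], [-0.002, -1.0, 0.001], [-1.0, 0.002, -0.002]]
ft_force: [0.2, 0.9, -0.9]
grip_width: 0.0683
```

Request:
arm_command(plan=[[[0.6, 0, 0, 0, 0, 0], [1.3, 0, 0, 0, 0, 0], [1.9, 0, 0, 0, 0, 0], [2.5, 0, 0, 0, 0, 0], [2.9, 0, 0, 0, 0, 0], [3.2, 0, 0, 0, 0, 0], [3.3, 0, 0, 0, 0, 0], [3.3, 0, 0, 0, 0, 0]]])

```text
time_s: 43.65
position: [0.51, -0.2919, 0.1211]
tool_rot: [[0.0, 0.0, -1.0], [0.0, -1.0, -0.0], [-1.0, -0.0, -0.0]]
ft_force: [0.4, -0.2, 0.4]
grip_width: 0.0684
```

Request:
arm_command(plan=[[[0.07, 0, 0, 0, 0, 0], [0.16, 0, 0, 0, 0, 0], [0.16, 0, 0, 0, 0, 0], [0.16, 0, 0, 0, 0, 0], [0.16, 0, 0, 0, 0, 0], [0.16, 0, 0, 0, 0, 0], [0.16, 0, 0, 0, 0, 0], [0.16, 0, 0, 0, 0, 0]]], jaw=1)

```text
time_s: 44.45
position: [0.5102, -0.2922, 0.1177]
tool_rot: [[0.001, -0.0, -1.0], [-0.001, -1.0, 0.0], [-1.0, 0.001, -0.001]]
ft_force: [-0.2, -0.4, 5.8]
grip_width: 0.0383
```

Request:
arm_command(plan=[[[-0.2, 0, 0, 0, 0, 0], [-0.6, 0, 0, 0, 0, 0], [-1.3, 0, 0, 0, 0, 0], [-2.1, 0, 0, 0, 0, 0], [-2.9, 0, 0, 0, 0, 0], [-3.7, 0, 0, 0, 0, 0], [-4.4, 0, 0, 0, 0, 0], [-5.0, 0, 0, 0, 0, 0], [-5.5, 0, 0, 0, 0, 0], [-5.6, 0, 0, 0, 0, 0]]])

```text
time_s: 45.45
position: [0.5101, -0.292, 0.2588]
tool_rot: [[0.002, 0.0, -1.0], [-0.002, -1.0, -0.0], [-1.0, 0.002, -0.002]]
ft_force: [-0.1, 0.3, -3.2]
grip_width: 0.0384
```

Request:
arm_command(plan=[[[0, -0.4, -0.15, 0, 0, 0], [0, -1.2, -0.46, 0, 0, 0], [0, -2.4, -0.92, 0, 0, 0], [0, -3.8, -1.46, 0, 0, 0], [0, -5.2, -2.0, 0, 0, 0], [0, -6.6, -2.54, 0, 0, 0], [0, -8.0, -3.08, 0, 0, 0], [0, -9.4, -3.61, 0, 0, 0], [0, -10.7, -4.11, 0, 0, 0], [0, -11.8, -4.54, 0, 0, 0]]])

```text
time_s: 46.45
position: [0.6234, 0.0059, 0.256]
tool_rot: [[-0.002, 0.001, -1.0], [0.001, -1.0, -0.001], [-1.0, -0.001, 0.002]]
ft_force: [-0.5, -0.2, -2.7]
grip_width: 0.0385
```

Request:
arm_command(plan=[[[0, -1.0, -0.38, 0, 0, 0], [0, -1.8, -0.69, 0, 0, 0], [0, -2.25, -0.86, 0, 0, 0], [0.1, -2.32, -0.89, 0, 0, 0], [0.5, -2.32, -0.89, 0, 0, 0], [1.2, -2.32, -0.89, 0, 0, 0], [2.0, -2.32, -0.89, 0, 0, 0], [2.8, -2.32, -0.89, 0, 0, 0], [3.5, -2.32, -0.89, 0, 0, 0], [4.0, -2.32, -0.89, 0, 0, 0]]])

```text
time_s: 47.45
position: [0.6448, 0.0599, 0.155]
tool_rot: [[-0.003, -0.001, -1.0], [0.0, -1.0, 0.001], [-1.0, -0.0, 0.003]]
ft_force: [-0.9, -0.1, -3.0]
grip_width: 0.0384
```

Request:
arm_command(plan=[[[0.4, 0, 0, 0, 0, 0], [0.7, 0, 0, 0, 0, 0], [0.9, 0, 0, 0, 0, 0], [1.0, 0, 0, 0, 0, 0], [1.05, 0, 0, 0, 0, 0], [1.05, 0, 0, 0, 0, 0]]])

```text
time_s: 48.05
position: [0.6458, 0.0611, 0.1311]
tool_rot: [[0.001, 0.0, -1.0], [-0.0, -1.0, -0.0], [-1.0, 0.0, -0.001]]
ft_force: [0.4, -0.2, -3.2]
grip_width: 0.0387
```

9.5 mm down, slowly.

Request:
arm_command(plan=[[[0.07, 0, 0, 0, 0, 0], [0.14, 0, 0, 0, 0, 0], [0.2, 0, 0, 0, 0, 0], [0.25, 0, 0, 0, 0, 0], [0.29, 0, 0, 0, 0, 0], [0.32, 0, 0, 0, 0, 0], [0.34, 0, 0, 0, 0, 0], [0.36, 0, 0, 0, 0, 0], [0.38, 0, 0, 0, 0, 0], [0.38, 0, 0, 0, 0, 0]]])

```text
time_s: 49.05
position: [0.6458, 0.0611, 0.1218]
tool_rot: [[0.001, -0.0, -1.0], [-0.0, -1.0, 0.0], [-1.0, 0.0, -0.001]]
ft_force: [-0.9, -0.4, 1.1]
grip_width: 0.0385
```

Request:
arm_command(plan=[[[0, 0, 0, 0, 0, 0], [0, 0, 0, 0, 0, 0], [0, 0, 0, 0, 0, 0], [0, 0, 0, 0, 0, 0], [-0.4, 0, 0, 0, 0, 0], [-1.2, 0, 0, 0, 0, 0], [-2.4, 0, 0, 0, 0, 0], [-3.4, 0, 0, 0, 0, 0], [-3.9, 0.7, 0.44, 0, 0, 0], [-4, 1.9, 1.21, 0, 0, 0]]], jaw=0.2)

```text
time_s: 50.05
position: [0.6161, 0.0142, 0.2239]
tool_rot: [[0.005, 0.002, -1.0], [-0.0, -1.0, -0.002], [-1.0, 0.001, -0.005]]
ft_force: [-0.3, -1.8, 0.2]
grip_width: 0.068
```

Request:
arm_command(plan=[[[0, 1.3, 0.83, 0, 0, 0], [0, 2.6, 1.66, 0, 0, 0], [0, 3.9, 2.49, 0, 0, 0], [0, 5.2, 3.31, 0, 0, 0], [0, 6.5, 4.14, 0, 0, 0], [0, 7.8, 4.97, 0, 0, 0], [0, 9.1, 5.8, 0, 0, 0], [0, 10.3, 6.56, 0, 0, 0], [0, 11.3, 7.2, 0, 0, 0], [0, 12.01, 7.65, 0, 0, 0]]])

```text
time_s: 51.05
position: [0.4231, -0.2883, 0.2222]
tool_rot: [[0.001, -0.001, -1.0], [-0.001, -1.0, 0.001], [-1.0, 0.001, -0.001]]
ft_force: [-0.2, -0.6, -0.1]
grip_width: 0.0684
```

Request:
arm_command(plan=[[[0, 0, 0, 0, 0, 0], [0.4, 0, 0, 0, 0, 0], [1.1, 0, 0, 0, 0, 0], [1.8, 0, 0, 0, 0, 0], [2.5, 0, 0, 0, 0, 0], [3.1, 0, 0, 0, 0, 0], [3.5, 0, 0, 0, 0, 0], [3.7, 0, 0, 0, 0, 0], [3.7, 0, 0, 0, 0, 0]]])

```text
time_s: 51.95
position: [0.4243, -0.2862, 0.1285]
tool_rot: [[-0.001, 0.001, -1.0], [0.001, -1.0, -0.001], [-1.0, -0.001, 0.001]]
ft_force: [-0.0, 0.2, -0.4]
grip_width: 0.0683
```

Request:
arm_command(plan=[[[0.09, 0, 0, 0, 0, 0], [0.19, 0, 0, 0, 0, 0], [0.19, 0, 0, 0, 0, 0], [0.19, 0, 0, 0, 0, 0], [0.19, 0, 0, 0, 0, 0], [0.19, 0, 0, 0, 0, 0], [0.19, 0, 0, 0, 0, 0], [0.19, 0, 0, 0, 0, 0]]], jaw=1)

```text
time_s: 52.75
position: [0.4244, -0.2871, 0.1246]
tool_rot: [[0.001, -0.0, -1.0], [-0.001, -1.0, 0.0], [-1.0, 0.001, -0.001]]
ft_force: [0.6, -1.1, 5.0]
grip_width: 0.0384
```

Request:
arm_command(plan=[[[-0.2, 0, 0, 0, 0, 0], [-0.6, 0, 0, 0, 0, 0], [-1.3, 0, 0, 0, 0, 0], [-2.1, 0, 0, 0, 0, 0], [-2.9, 0, 0, 0, 0, 0], [-3.7, 0, 0, 0, 0, 0], [-4.4, 0, 0, 0, 0, 0], [-4.8, 0, 0, 0, 0, 0], [-5, 0, 0, 0, 0, 0], [-5, 0, 0, 0, 0, 0]]])

```text
time_s: 53.75
position: [0.4241, -0.2866, 0.2492]
tool_rot: [[0.0, -0.0, -1.0], [-0.0, -1.0, 0.0], [-1.0, 0.0, -0.0]]
ft_force: [-0.1, -0.9, -3.3]
grip_width: 0.0386
```

Request:
arm_command(plan=[[[0, -0.4, -0.24, 0, 0, 0], [0, -1.2, -0.73, 0, 0, 0], [0, -2.4, -1.47, 0, 0, 0], [0, -3.8, -2.32, 0, 0, 0], [0, -5.3, -3.24, 0, 0, 0], [0, -6.8, -4.15, 0, 0, 0], [0, -8.2, -5.01, 0, 0, 0], [0, -9.5, -5.8, 0, 0, 0], [0, -10.6, -6.47, 0, 0, 0], [0, -11.15, -6.81, 0, 0, 0]]])

```text
time_s: 54.75
position: [0.595, -0.0048, 0.2479]
tool_rot: [[-0.002, 0.003, -1.0], [0.001, -1.0, -0.003], [-1.0, -0.001, 0.002]]
ft_force: [-0.4, -0.4, -2.6]
grip_width: 0.0384
```

Request:
arm_command(plan=[[[0, 0, 0, 0, 0, 0], [0.3, 0, 0, 0, 0, 0], [0.9, 0, 0, 0, 0, 0], [1.6, 0, 0, 0, 0, 0], [2.4, 0, 0, 0, 0, 0], [3.1, 0, 0, 0, 0, 0], [3.7, 0, 0, 0, 0, 0], [4.2, 0, 0, 0, 0, 0], [4.4, 0, 0, 0, 0, 0], [4.4, 0, 0, 0, 0, 0]]])

```text
time_s: 55.75
position: [0.594, -0.0084, 0.1385]
tool_rot: [[-0.001, -0.001, -1.0], [0.0, -1.0, 0.001], [-1.0, -0.0, 0.001]]
ft_force: [0.8, 0.7, -2.0]
grip_width: 0.0383
```

Request:
arm_command(plan=[[[0.07, 0, 0, 0, 0, 0], [0.14, 0, 0, 0, 0, 0], [0.2, 0, 0, 0, 0, 0], [0.25, 0, 0, 0, 0, 0], [0.29, 0, 0, 0, 0, 0], [0.32, 0, 0, 0, 0, 0], [0.35, 0, 0, 0, 0, 0], [0.38, 0, 0, 0, 0, 0], [0.4, 0, 0, 0, 0, 0], [0.4, 0, 0, 0, 0, 0]]])

```text
time_s: 56.75
position: [0.5944, -0.0079, 0.129]
tool_rot: [[-0.0, 0.0, -1.0], [0.0, -1.0, -0.0], [-1.0, -0.0, 0.0]]
ft_force: [-0.0, 1.2, -2.2]
grip_width: 0.0385
```

Request:
arm_command(plan=[[[0.02, 0, 0, 0, 0, 0], [0.04, 0, 0, 0, 0, 0], [0.05, 0, 0, 0, 0, 0], [0.05, 0, 0, 0, 0, 0]]])

```text
time_s: 57.15
position: [0.5946, -0.008, 0.1287]
tool_rot: [[0.001, -0.0, -1.0], [-0.0, -1.0, 0.0], [-1.0, 0.0, -0.001]]
ft_force: [-1.8, -0.3, 5.4]
grip_width: 0.0385
```

Touching. Releasing, rising, then moving away towards the tray side for a clear view.

Request:
arm_command(plan=[[[0, 0, 0, 0, 0, 0], [0, 0, 0, 0, 0, 0], [0, 0, 0, 0, 0, 0], [0, 0, 0, 0, 0, 0], [-0.4, 0, 0, 0, 0, 0], [-1.2, 0, 0, 0, 0, 0], [-2.4, 0, 0, 0, 0, 0], [-3.8, 0, 0, 0, 0, 0], [-4.4, 0, 0, 0, 0, 0], [-4.5, 0, 0, 0, 0, 0]]], jaw=0.2)

```text
time_s: 58.15
position: [0.595, -0.008, 0.2432]
tool_rot: [[0.005, 0.0, -1.0], [-0.001, -1.0, -0.0], [-1.0, 0.001, -0.005]]
ft_force: [-0.4, 0.3, 0.5]
grip_width: 0.0683
```

Request:
arm_command(plan=[[[0, 0.8, 0.4, 0, 0, 0], [0, 2.0, 1.0, 0, 0, 0], [0, 3.4, 1.7, 0, 0, 0], [0, 4.9, 2.4, 0, 0, 0], [0, 6.4, 3.2, 0, 0, 0], [0, 7.9, 3.9, 0, 0, 0], [0, 9.4, 4.6, 0, 0, 0], [0, 10.8, 5.3, 0, 0, 0], [0, 12, 5.8, 0, 0, 0], [0, 12.6, 6, 0, 0, 0]]])

```text
time_s: 59.15
position: [0.443, -0.3249, 0.2395]
tool_rot: [[-0.001, -0.002, -1.0], [0.001, -1.0, 0.002], [-1.0, -0.001, 0.001]]
ft_force: [1.4, -0.6, 0.9]
grip_width: 0.0683
```

```bash
python3 - <<'E'
from h import *
np.set_printoptions(precision=4,suppress=True)
t=get_image("top");s=get_image("side")
for n,d in(("top",t),("side",s)): cv2.imwrite(f"pics/{n}4.png",d["img"][:,:,::-1])
for r in red(t):print("top",r[0],r[1],[onz(t,*r[1],z) for z in(.119,.125,.132)])
a=cv2.imread("pics/top0.png")
for r in red(s):print("side",r[0],r[1])
tt=cv2.cvtColor(t["img"],cv2.COLOR_RGB2BGR)
for n,(r0,r1,c0,c1) in {"beaker":(250,285,203,238),"clamp":(245,285,322,360),"purple":(262,295,280,312)}.items():
    print(n,cv2.absdiff(a,tt)[r0:r1,c0:c1].mean())
cv2.imwrite("pics/fin.png",cv2.resize(tt[105:305,85:365],None,fx=2.8,fy=2.8,interpolation=cv2.INTER_CUBIC))
print(sensors.observe()["position"])
E
```

```text
top [307 133  20  20 297] [316.3266 142.3805] [array([ 0.6559, -0.0676,  0.119 ]), array([ 0.6544, -0.0674,  0.125 ]), array([ 0.6527, -0.067 ,  0.132 ])]
top [241 139  19  19 287] [249.8014 148.0941] [array([0.6468, 0.0613, 0.119 ]), array([0.6454, 0.0608, 0.125 ]), array([0.6438, 0.0602, 0.132 ])]
top [276 164  20  20 319] [285.6082 173.4545] [array([ 0.5959, -0.0075,  0.119 ]), array([ 0.5948, -0.0076,  0.125 ]), array([ 0.5935, -0.0077,  0.132 ])]
side [210 160  18  11 152] [218.3421 164.7632]
side [234 172  21  12 194] [244.0206 177.6649]
side [198 195  23  15 253] [208.7312 202.3043]
beaker 8.007619047619048
clamp 8.25109649122807
purple 7.062184343434343
[ 0.4437 -0.3242  0.2395]
```

View pics/fin.png

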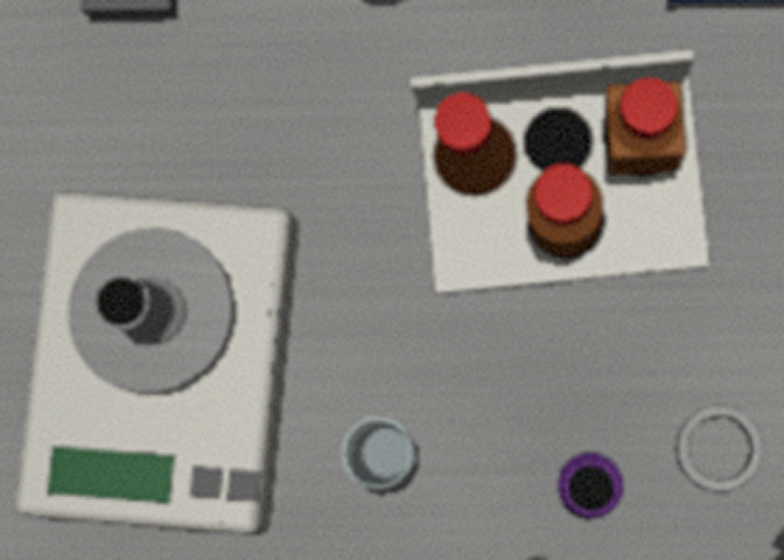

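View pics/side4.png

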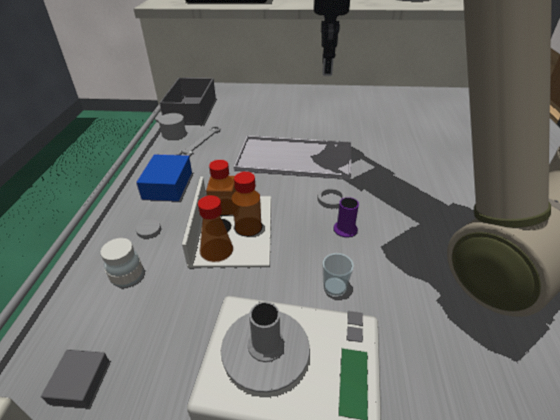

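Both views show the vessels upright on their own marks, within about 1 mm by measurement. The pipe is upright in the middle of the pan (top crop (145,310)). The beaker, clamp ring and purple piece have not moved, and the arm is clear.

```bash
python3 -c "
from rig import workorder;print(workorder.close_job())"
```

```text
the job is handed in; nothing more can be done
None
```

The job is done and handed in at about 59 s of robot time. I parked the three vessels on the tray, stood the steel pipe piece on the balance pan, and put each vessel back on the mark it came from.

- **Vessels:** the last top view puts each cap within about 1 mm of its mark centre, and all three stand upright in both views.
- **Pipe piece:** it stands upright about 1 mm from the measured pan centre.
- **Bystanders:** the beaker, clamp ring and purple look-alike look unmoved against the first picture (by eye and by image difference).
- **Handling:** every set-down was slow, the force readings I took reached about 6 N at most, and the arm ended clear of everything.

No check failed or disagreed beyond the camera calibration's stated 2 mm.

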